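# Wipe the drilling jig clear, unclamp the coupling rod and show it to the camera

### The arm

A 6-joint arm with a two-finger parallel gripper is mounted at the origin on the work surface; the furniture and walls round the work are solid. World frame = base frame: x ahead of the robot, y to its left, z up, the work surface at z = 0. Lengths are in m, angles in rad, forces in N, time in s.
With the tool pointing down it reaches from about 0.275 to 0.75 m from the base axis. Payload 10.2 kg.
Tool frame: the origin (TCP) lies midway between the tips of the shut fingers; the grasp point (between the pads) lies 19 mm behind it (env.hold_point_z is the distance from the TCP to the grasp point, in m); z points along the fingers, y is the line along which they close (so a half turn about z gives the same grasp; the last joint's range is limited). The gripper opens to 85 mm and grips with 20 to 120 N. Pads are 22 mm wide; open, the fingers measure 114 mm over their backs; the gripper's body (76 mm by 85 mm) begins 54 mm behind the grasp point. The pads swing forward as they close: fully open they stand 13 mm farther back than shut.
Start: joints at [0.944, 0.313, 1.498, -0, 1.331, -0.223], TCP at [0.206, 0.483, 0.231] pointing down, gripper open.
Joint ranges: [-2.94, 2.94], [-0.97, 2.17], [0.19, 2.56], [-1.23, 4.37], [0.02, 3.11], [-2.88, 2.88]. Speed limits (rad/s): [2.39, 2.39, 3.01, 3.14, 3.14, 3.14].

### API

Orientations are given as a unit quaternion [x, y, z, w].
In Python, from bench import env, kinematics, monitor, eyes, job gives the robot as it stands. The module is installed in compiled form; this text tells all that it offers. Calls block until the motion is done:
- env.reach(position, orientation): joint-space move of the TCP to a pose.
- env.movel(position, velocity=0.15, frame=None, guard=None): straight line of the TCP; frame=None keeps the orientation; velocity is the mean speed in m/s. With guard (N) it stops when the force on the tool has changed by that much, and returns True; else False.
- env.set_joints(angles): joint-space move.
- env.release() and env.close_gripper(effort=None): open the fingers fully, or close them until they stop; effort is the grip in N (None keeps the last).
- env.hold(seconds).
- kinematics.ik(position, orientation): joint angles nearest the present ones, or None.
- monitor.sense(): the state.
- eyes.grab_frame(name): name is "side" or "top"; returns a dict with "frame" (480x640x3 uint8, red, green, blue), "mtx" (3x3 intrinsics, pixels), "view" (4x4, takes a point from world to camera coordinates). Camera axes: x right, y down, z forward; pixel columns grow to the right and rows downward; lengths in m; the calibration is good to about 2 mm. A picture is of the moment at which its call begins. There is no depth.
A pose or a line that the arm cannot do raises env.MotionError and nothing moves.
- job.hand_in(): hands the job in; it is judged then, once.
The state is a dict: "clock": time; "joints": joint angles; "qvel": joint speeds; "joint_efforts": joint torques, N m; "position": TCP position; "ee_rot": TCP orientation; "contact_force": force on the tool from outside, world axes, zero at the start; "ft_torque": the same for the moment, N m; "finger_gap": opening from 0.0 (shut) to 1.0 (fully open); "gripper_force": force on a finger pad.
Only numpy, scipy, OpenCV 4.12 (cv2) and the standard library are available. Lean on these libraries where they do the work, as an engineer would, in place of code of your own. Each camera call takes 0.05 s, during which the arm holds its last target. There are 200 camera calls.

### The job

The coupling rod in the jig has just been drilled: while the strap still holds it down, wipe the four loose steel slugs off the jig plate into the tray on its end, pushing them with the wooden block that stands on edge and never with the fingers, and put the block back on the bench. Then swing the strap fully clear, lift the rod out of its nests and show its drilled underside to the inspection camera: finish holding the rod still in the air, centred 90 mm in front of the lens, underside squarely facing the lens and lengthwise across the camera. Do not put it down or let go at the end, do not bump the camera, and leave the other things on the bench where they are.

Things in the scene. Friction and masses are not known exactly. Their poses are not given: they have to be found in the camera images.
- jig: Drilling jig fixed to the bench: black steel plate 215 x 170 mm on feet, top 36 mm above the bench. Origin on the bench below it, z up; the plate spans its x -105 to +110 mm, y -85 to +85 mm. At x -35 mm, y -45 and +45 mm stand two round steel nests (47 mm across, rims 15 mm and seats 10 mm above the plate) that hold the coupling rod. Behind them (x 0 to 110 mm) is the open strip with the slugs.
- plate_middle (a point): Point on the plate's top, middle of the open strip (jig x 58 mm, y 0)
- tray_middle (a point): Middle of the floor of the aluminium tray that hangs on the jig's end at y -85 mm (the point: jig x 58, y -112, z 4 mm). Inside 116 x 55 mm (x 0 to 116, y -85 to -140 mm), floor 4 mm above the bench; no wall on the plate side, the other walls 44 mm high (8 mm above the plate).
- strap (a joint): Angle (rad) of the hold-down strap, a steel bar 18 mm wide, 60 to 70 mm above the bench, on a post at jig x -90 mm, y 0 (nut up to 85 mm). 0: it points along jig +x over the rod's middle, 2.5 mm above it, and locks it down; it grows counter-clockwise seen from above, to 1.65 (stop), along jig +y beside the rod. Fully clear: above 1.3. It stays where left; about 1 N at the pin turns it.
- strap_pin (a point): Upright steel pin on the strap, 75 mm from the pivot, 9 mm in diameter, rising 26 mm above the strap's top; the point is 10 mm below the pin's top (85.5 mm above the bench). It can be pinched from above or pushed.
- rod: Steel coupling rod in the nests, 0.16 kg: two bosses 36 mm across, 12 mm thick, 21 mm bores, 90 mm apart along its y (126 mm over all), joined by a bar 14 mm wide (x), 6 mm thick, flush with the bosses' tops. Origin mid-underside, z up; the underside (-z), 46 mm above the bench at the start, is the face to show. It sits 5 mm deep in the nests with 1.5 mm play.
- rod_middle (a point): Middle of the rod's bar, 9 mm above the underside level: grip here across the 14 mm width; the plate is 16 mm below the bar. Lift straight up.
- block: Wooden packing block, 95 x 50 x 20 mm, 0.09 kg, standing on its long edge on the bench: 95 mm long along its y axis (level), 50 mm high, 20 mm thick along its z axis (level). Its x axis points down. The origin is at mid-length and mid-height on one of the two 95 x 50 faces; the block's middle is 10 mm from it along its z.
- block_middle (a point): Middle of the wooden block; 25 mm above the bench while it stands there on edge.
- lens (a point): Centre of the camera's lens face
- focus (a point): The point 90 mm in front of the lens where the middle of the rod's bar shall be
- inspection_camera: The camera's grey base plate (86 x 76 mm) with a yoke, fixed to the bench; origin on the bench under the tilt axis. z up, its -x roughly towards the robot.
- camera_head: The black camera barrel (56 mm across, 91 mm long) in the yoke, tilted 0.42 rad; its z axis points out of the lens, upward and towards the robot; its y axis is level and is the direction along which the rod shall lie (either way round). Origin on the tilt axis, 62 mm above the bench, 55 mm behind the lens face.
- flux_pot: Bystander: small white pot with black ribbed cap, 49 mm across, 48 mm high
- wood_offcut: Bystander: thin wooden offcut lying flat, 32 x 128 x 12 mm
- long_rod: Bystander: a longer coupling rod (161 mm) lying on the bench to the right
- slug_0: Loose steel slug 1 of 4 left by the hole cutter: disc 16 mm across, 12 mm high, 19 g; origin at the centre of its underside
- slug_1: Loose steel slug 2 of 4 left by the hole cutter: disc 16 mm across, 12 mm high, 19 g; origin at the centre of its underside
- slug_2: Loose steel slug 3 of 4 left by the hole cutter: disc 16 mm across, 12 mm high, 19 g; origin at the centre of its underside
- slug_3: Loose steel slug 4 of 4 left by the hole cutter: disc 16 mm across, 12 mm high, 19 g; origin at the centre of its underside

How it is judged:
On the way, in this order (a step that is already met when the one before it is completed fails the run):
1. all four slugs lie in the tray, the strap still over the rod (y of slug_0 in the frame of jig between -0.145 and -0.08 m and x of slug_0 in the frame of jig between -0.002 and 0.118 m and z of each of slug_0, slug_1, slug_2, slug_3 in the frame of jig below 0.032 m and y of slug_1 in the frame of jig between -0.145 and -0.08 m and x of slug_1 in the frame of jig between -0.002 and 0.118 m and y of slug_2 in the frame of jig between -0.145 and -0.08 m and x of slug_2 in the frame of jig between -0.002 and 0.118 m and y of slug_3 in the frame of jig between -0.145 and -0.08 m and x of slug_3 in the frame of jig between -0.002 and 0.118 m and value of joint strap below 0.4 rad), for 0.2 s.
2. the block is put down on the bench, off the jig and let go (height (world z) of block_middle below 0.036 m and contact force between block and jig below 0.1 N and contact force between the fingers and block below 0.1 N), for 0.2 s.
3. the strap is swung clear of the rod (value of joint strap above 1.2 rad), for 0.2 s.
At the end, for the whole second after the job is handed in: slugs in the tray; strap beyond 1.2 rad; block on the bench, off the jig; the gripper alone holds the rod, at rest, its middle within 15 mm of the point 90 mm before the lens, underside facing the lens within 0.16 rad, length along the camera's y within 0.2 rad (all of step 2 and y of slug_0 in the frame of jig between -0.145 and -0.08 m and x of slug_0 in the frame of jig between -0.002 and 0.118 m and z of each of slug_0, slug_1, slug_2, slug_3 in the frame of jig below 0.032 m and y of slug_1 in the frame of jig between -0.145 and -0.08 m and x of slug_1 in the frame of jig between -0.002 and 0.118 m and y of slug_2 in the frame of jig between -0.145 and -0.08 m and x of slug_2 in the frame of jig between -0.002 and 0.118 m and y of slug_3 in the frame of jig between -0.145 and -0.08 m and x of slug_3 in the frame of jig between -0.002 and 0.118 m and value of joint strap above 1.2 rad and linear speed of each of block, rod below 0.02 m/s and distance between rod_middle and focus below 0.015 m and angle between the z axis of rod and the z axis of camera_head, either way round below 0.16 rad and angle between rod's own z axis and vertical below 0.8 rad and angle between the y axis of rod and the y axis of camera_head, either way round below 0.2 rad and contact force between the fingers and rod above 1 N and contact force between rod and jig below 0.05 N and contact force between rod and inspection_camera below 0.05 N and contact force between rod and block below 0.05 N and angular speed of rod below 0.15 rad/s); the arm keeps its last pose, push and grip.
It fails at once if the fingers touch a slug (contact force between the fingers and slug_0 above 0.5 N or contact force between the fingers and slug_1 above 0.5 N or contact force between the fingers and slug_2 above 0.5 N or contact force between the fingers and slug_3 above 0.5 N).
It fails at once if the camera is bumped (more than 4 N) by the arm, the fingers, the rod or the block (contact force between any of the arm, the fingers, rod, block and inspection_camera above 4 N).
It fails at once if a bystander is moved by more than 30 mm (distance of any of flux_pot, wood_offcut, long_rod from where it was at the start of the episode above 0.03 m).
It also fails if it takes over 64 s, if anything falls off the work surface, if the arm or the gripper's body presses on something with over 40 N, if the wrist force passes 120 N, or if a joint passes its speed limit or range.

## Working session

There is one attempt and no reset: what is moved stays moved. The work goes in short steps, each a Python script; the robot and the scene stay as the last script left them, time stands still between calls to the robot, and variables do not carry over. Pictures are saved under pics/ and viewed, at most 10 in all, crops included, and the job is handed in when it is done.

```bash
mkdir -p pics; ls; python3 - <<'E'
from bench import env, kinematics, monitor, eyes, job
import cv2, numpy as np
np.set_printoptions(precision=4,suppress=True)
for n in ("top","side"):
    f=eyes.grab_frame(n); cv2.imwrite(f"pics/{n}0.png",f["frame"][:,:,::-1]); print(n,f["mtx"],f["view"])
    np.savez(f"{n}0.npz",**f)
print(monitor.sense(), env.hold_point_z)
E
```

```text
pics
top [[540.0408   0.     311.9745]
 [  0.     540.0408 236.3944]
 [  0.       0.       1.    ]] [[ 0.0065 -0.9997  0.0238  0.0945]
 [-0.9928 -0.0093 -0.1196  0.537 ]
 [ 0.1197 -0.0229 -0.9925  1.1244]
 [ 0.      0.      0.      1.    ]]
side [[483.4111   0.     321.5419]
 [  0.     483.4111 242.4064]
 [  0.       0.       1.    ]] [[-0.9675 -0.2522  0.0207  0.5382]
 [-0.1522  0.5146 -0.8438  0.1168]
 [ 0.2022 -0.8195 -0.5363  1.1367]
 [ 0.      0.      0.      1.    ]]
{'clock': 0.1, 'joints': array([ 0.9436,  0.3134,  1.4984, -0.    ,  1.331 , -0.2234]), 'qvel': array([ 0.0011, -0.0008, -0.0011,  0.0003,  0.001 , -0.    ]), 'joint_efforts': array([  0.0016, -41.2904, -26.0136,  -0.0002,   0.0031,   0.0001]), 'position': array([0.2061, 0.4826, 0.2308]), 'ee_rot': array([ 0.2005,  0.9797, -0.0005, -0.0002]), 'contact_force': array([-0.1   , -0.6813, -0.1672]), 'ft_torque': array([0.0219, 0.0538, 0.0125]), 'gripper_force': 0.0, 'finger_gap': 0.9996979076937876} 0.0187
```

View pics/top0.png

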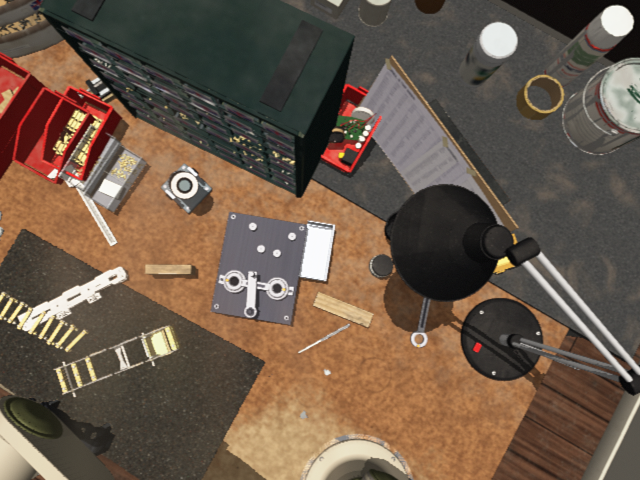

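View pics/side0.png

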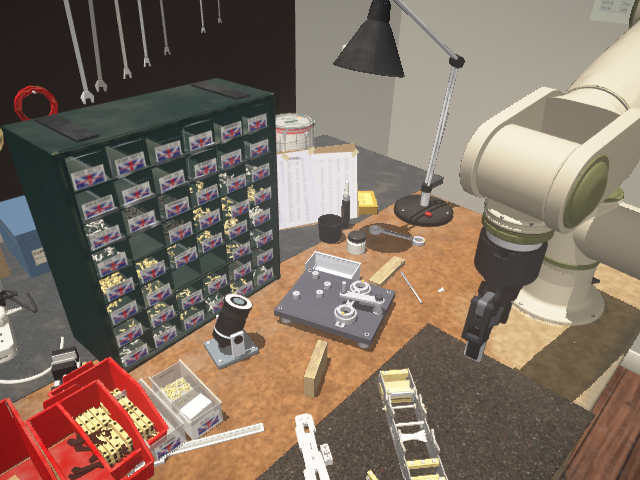

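The top view shows the jig around (262,268), the block at (168,269), the inspection camera at (187,188), the tray at (318,250), the offcut at (343,309) and the pot at (381,265). I'll enlarge both views to get precise pixel positions.

```bash
python3 - <<'E'
import cv2
a=cv2.imread("pics/top0.png")[160:340,140:350]; cv2.imwrite("pics/topc.png",cv2.resize(a,None,fx=3.33333,fy=3.33333,interpolation=cv2.INTER_CUBIC))
a=cv2.imread("pics/side0.png")[240:410,190:410]; cv2.imwrite("pics/sidec.png",cv2.resize(a,None,fx=3.5,fy=3.5,interpolation=cv2.INTER_CUBIC))
E
```

```text
(no output)
```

View pics/topc.png

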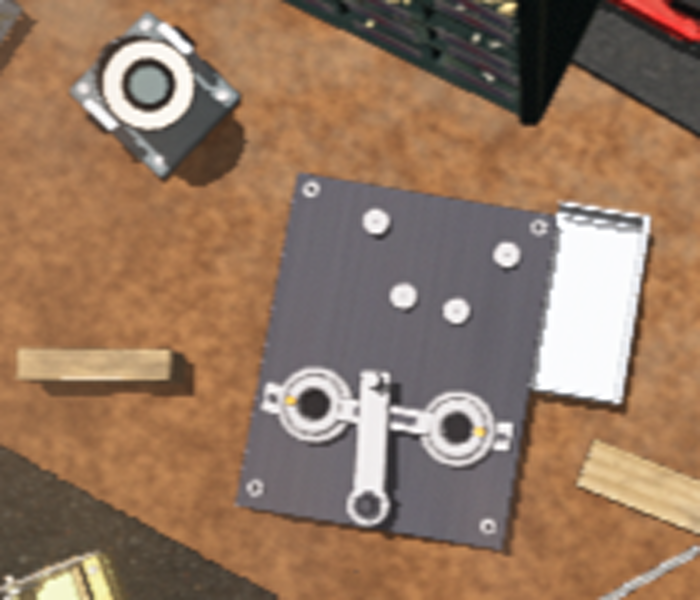

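View pics/sidec.png

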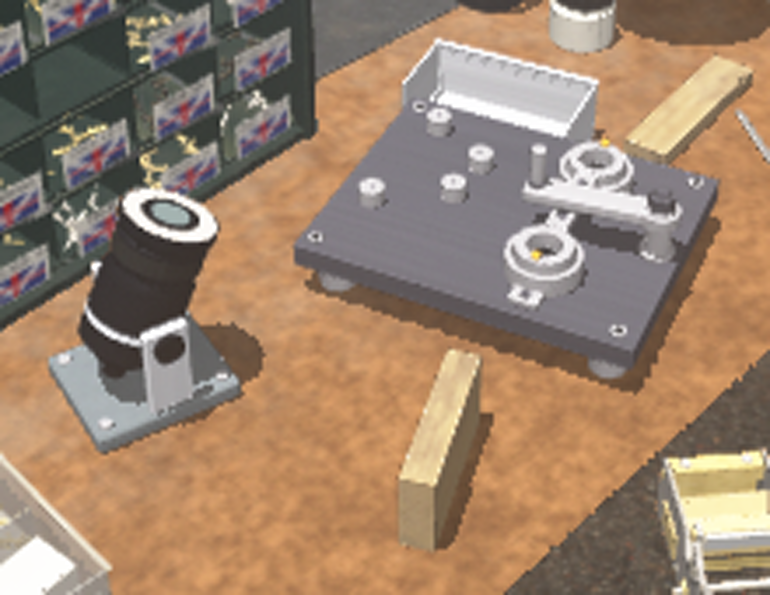

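The crops are clear enough to mark the jig corners, bores, pin, slugs, block faces, lens and base corners in both views. Next I'll fit the poses by least squares.

```bash
cat > fit.py <<'E'
import numpy as np, json
from scipy.optimize import least_squares
np.set_printoptions(precision=4,suppress=True)
C={n:np.load(f"{n}0.npz") for n in("top","side")}
P={"top":(3.33333,140,160),"side":(3.5,190,240)}
def full(n,p): f,a,b=P[n]; return (np.array(p)+.5)/f-.5+[a,b]
def proj(n,X):
    c=C[n]; X=np.atleast_2d(X); q=(c["view"][:3,:3]@X.T).T+c["view"][:3,3]; q=q@c["mtx"].T; return q[:,:2]/q[:,2:]
def pose(p,L): c,s=np.cos(p[2]),np.sin(p[2]); L=np.atleast_2d(L)/1000; return np.c_[p[0]+c*L[:,0]-s*L[:,1],p[1]+s*L[:,0]+c*L[:,1],L[:,2]]
def onz(n,p,z):
    c=C[n]; R=c["view"][:3,:3]; t=c["view"][:3,3]; d=R.T@np.linalg.solve(c["mtx"],[*full(n,p),1]); o=-R.T@t
    return o+d*(z-o[2])/d[2]
def fit(obs,fn,x0,name):
    def r(x):
        return np.concatenate([(proj(n,fn(x,L))-full(n,p)).ravel() for n,L,p in obs])
    s=least_squares(r,x0,loss="soft_l1"); print(name,s.x); print(" res",s.fun.reshape(-1,2).round(1).tolist()); return s.x
J=[("top",(110,85,36),(300,173)),("top",(110,-85,36),(558,213)),("top",(-105,-85,36),(507,551)),("top",(-105,85,36),(239,505)),
("side",(110,85,36),(297,243)),("side",(-105,85,36),(633,357)),("side",(-105,-85,36),(718,180)),("side",(110,-85,36),(407,106)),
("top",(-35,45,58),(314,403)),("top",(-35,-45,58),(458,428)),("side",(-35,45,58),(543,244)),("side",(-35,-45,58),(597,158)),
("top",(-90,0,85),(368,503)),("side",(-90,0,85),(661,197)),("side",(-15,0,95.5),(539,150)),("top",(-15,0,95.5),(377,380))]
jig=fit(J,pose,[.45,.05,-.15],"jig")
B=[("top",(10,47.5,50),(18,349)),("top",(10,-47.5,50),(168,349)),("top",(-10,-47.5,50),(172,380)),("top",(-10,47.5,50),(20,382)),
("side",(10,-47.5,50),(455,350)),("side",(-10,-47.5,50),(481,355)),("side",(-10,47.5,50),(437,487)),("side",(10,47.5,50),(400,482))]
blk=fit(B,pose,[.45,.23,0],"block")
st,ct=np.sin(.42),np.cos(.42)
def cam(x,L): return pose(x[:3],np.array(L)+([x[3]*1000,0,x[4]*1000] if L[2]==0 else [0,0,0]))
lens=(-55*st,0,62+55*ct)
K=[("top",lens,(148,85)),("side",lens,(170,213)),("top",(43,-38,0),(240,97)) ]
# base corners: sides 86 x 76, which is x?
for a,b in((43,38),(38,43)):
    K=[("top",lens,(148,85)),("side",lens,(170,213)),("top",(a,-b,0),(150,12)),("top",(-a,-b,0),(240,97)),("top",(-a,b,0),(163,180)),("top",(a,b,0),(72,92)),
    ("side",(a,b,0),(50,365)),("side",(-a,b,0),(103,443)),("side",(-a,-b,0),(240,378))]
    cm=fit(K,cam,[.58,.22,.6,0,.006],f"cam {a}")
for p in((376,221),(506,254),(403,296),(456,310)):
    X=onz("top",p,.048)[:2]-jig[:2]; c,s=np.cos(jig[2]),np.sin(jig[2]); print("slug",X@[c,s]*1e3,X@[-s,c]*1e3)
json.dump(dict(jig=list(jig),blk=list(blk)),open("poses.json","w"))
E
python3 fit.py
```

```text
jig [ 0.4675  0.2108 -0.1537]
 res [[-1.4, -0.9], [-0.2, -0.0], [-1.4, -0.8], [-1.5, -0.1], [-1.5, 0.3], [0.5, -1.9], [0.6, -0.6], [1.3, -3.2], [-0.4, -0.0], [-0.5, -0.5], [0.5, -0.4], [-0.1, -0.3], [-0.8, 0.3], [0.6, -2.9], [1.3, -3.0], [2.5, -0.1]]
block [0.4628 0.3988 0.0084]
 res [[-0.4, -0.1], [0.5, -0.1], [-0.9, 0.2], [-1.4, -0.3], [-1.9, -0.6], [0.9, -0.1], [0.7, -0.2], [0.1, -1.1]]
cam 43 [ 0.6432  0.3731  0.7932  0.0133 -0.0309]
 res [[0.0, -0.1], [0.2, 0.5], [1.0, -0.4], [0.2, 0.4], [-1.1, -1.1], [-0.1, -1.3], [9.1, 39.3], [35.3, 0.2], [-18.7, -4.8]]
cam 38 [ 0.6436  0.3732  0.6998  0.0094 -0.0213]
 res [[-0.8, 0.4], [0.3, 1.1], [7.0, -0.4], [1.0, -0.4], [-6.1, -1.3], [0.2, -0.7], [11.0, 34.9], [33.9, 0.2], [-18.4, -9.3]]
slug 84.50063537793058 27.200864598763502
slug 77.10478792133053 -57.29000397572722
slug 40.32493021869502 2.258774696884976
slug 36.991316589558444 -32.09036160943414
```

```bash
python3 - <<'E'
s=open("fit.py").read()
s=s.replace('("side",(a,b,0),(50,365)),("side",(-a,b,0),(103,443)),("side",(-a,-b,0),(240,378))','("side",(a,-b,0),(50,365)),("side",(a,b,0),(103,444)),("side",(-a,b,0),(240,379))')
s=s.replace(',("side",(-15,0,95.5),(539,150)),("top",(-15,0,95.5),(377,380))]',']').replace('jig=fit(J','J=[j for j in J if j[2]!=(407,106)]\njig=fit(J')
s=s.replace('json.dump(dict(','ang=lambda x,L: pose(jig,(-90+75*np.cos(x[0]),75*np.sin(x[0]),95.5))\nfit([("top",0,(377,379)),("side",0,(539,149))],ang,[0.],"strap")\njson.dump(dict(cam=list(cm),')
open("fit.py","w").write(s)
E
python3 fit.py
```

```text
jig [ 0.4673  0.2099 -0.1571]
 res [[-0.8, -0.8], [0.4, 0.3], [-1.2, -0.6], [-1.2, -0.1], [-1.3, -0.1], [0.5, -2.1], [0.8, -0.7], [0.0, 0.0], [-0.1, -0.3], [0.6, -0.6], [0.1, -0.5], [-0.5, 0.4], [0.7, -3.0]]
block [0.4628 0.3988 0.0084]
 res [[-0.4, -0.1], [0.5, -0.1], [-0.9, 0.2], [-1.4, -0.3], [-1.9, -0.6], [0.9, -0.1], [0.7, -0.2], [0.1, -1.1]]
cam 43 [0.6427 0.3735 0.8405 0.0007 0.0084]
 res [[0.2, -0.2], [0.1, 0.4], [-0.2, -0.6], [1.2, -0.2], [0.2, 0.1], [-1.0, 0.4], [-0.5, -1.5], [-0.2, 0.3], [1.6, 1.1]]
cam 38 [0.6426 0.3735 0.8726 0.0018 0.0106]
 res [[0.5, -0.4], [0.0, 0.2], [1.6, -1.3], [0.5, -4.7], [-2.8, -0.2], [-1.5, 3.9], [-0.1, -3.8], [3.7, 0.4], [0.3, 2.5]]
slug 84.49839116187643 28.433171743653677
slug 77.39058366987301 -56.082415604064494
slug 40.407960663108504 3.3406486855310082
slug 37.19144944539988 -31.019651086223163
strap [0.0932]
 res [[-0.5, -0.1], [0.4, -1.0]]
```

```bash
sed -i 's/for a,b in((43,38),(38,43))/for a,b in((43,38),)/' fit.py; python3 fit.py >/dev/null; cat > h.py <<'E'
import numpy as np, json, cv2
from scipy.spatial.transform import Rotation as R
from bench import env, kinematics, monitor, eyes, job
np.set_printoptions(precision=3,suppress=True)
D=json.load(open("poses.json")); jig,blk,cam=D["jig"],D["blk"],D["cam"]
def down(a): # tool down, closing line at world angle a
    y=np.array([np.cos(a),np.sin(a),0]); z=np.array([0,0,-1.]); return R.from_matrix(np.c_[np.cross(y,z),y,z]).as_quat()
def J(x,y,z): # jig mm -> world
    c,s=np.cos(jig[2]),np.sin(jig[2]); return np.array([jig[0]+(c*x-s*y)/1e3,jig[1]+(s*x+c*y)/1e3,z/1e3])
cx=np.array([np.cos(cam[2]),np.sin(cam[2]),0]); cy=np.array([-cx[1],cx[0],0])
cz=-np.sin(.42)*cx+np.cos(.42)*np.array([0,0,1])
focus=np.array([cam[0],cam[1],.062])+.145*cz
def showq(s=1):
    y=s*np.cross(cy,cz); return R.from_matrix(np.c_[np.cross(y,-cz),y,-cz]).as_quat()
def st(): s=monitor.sense(); print("t %.2f"%s["clock"],"pos",s["position"],"F",s["contact_force"],"gap %.3f gf %.1f q6 %.2f"%(s["finger_gap"],s["gripper_force"],s["joints"][5])); return s
def pic(n,name,box=None,f=1):
    g=eyes.grab_frame(n)["frame"][:,:,::-1]
    if box: a,b,c,d=box; g=g[b:d,a:c]
    cv2.imwrite(f"pics/{name}.png",cv2.resize(g,None,fx=f,fy=f,interpolation=cv2.INTER_CUBIC))
E
python3 - <<'E'
from h import *
p=np.pi; b=blk[2]; j=jig[2]
print(focus,cz)
T=[("blk",[blk[0],blk[1],.024],[down(b),down(b+p)]),("sweep0",J(58,62,61),[down(j+p/2),down(j-p/2)]),("sweep1",J(58,-90,61),[down(j+p/2),down(j-p/2)]),
("strap0",J(-15,7,79),[down(j+.09+p/2),down(j+.09-p/2)]),("strap1",J(-90,75,79),[down(j+1.55+p/2),down(j+1.55-p/2)]),
("rod",J(-35,-3,41),[down(j+.52),down(j+.52+p)]),("rod0",J(-35,-3,41),[down(j),down(j+p)]),("up",J(-35,-3,220),[down(j),down(j+p)]),("show",focus-.014*cz,[showq(1),showq(-1)]),("preshow",focus+.06*cz,[showq(1),showq(-1)])]
for n,x,qs in T:
    for q in qs: print(n,np.array(x),kinematics.ik(x,q))
E
```

```text
[0.603 0.329 0.194] [-0.272 -0.304  0.913]
blk [0.463 0.399 0.024] [ 0.52   0.721  1.434 -0.     0.987  0.511]
blk [0.463 0.399 0.024] [ 0.52   0.721  1.434 -0.     0.987 -2.63 ]
sweep0 [0.534 0.262 0.061] [ 0.259  0.64   1.468 -0.     1.033 -1.154]
sweep0 [0.534 0.262 0.061] [ 0.259  0.64   1.468 -0.     1.033  1.987]
sweep1 [0.51  0.112 0.061] [-0.009  0.509  1.701 -0.     0.932 -1.422]
sweep1 [0.51  0.112 0.061] [-0.009  0.509  1.701 -0.     0.932  1.719]
strap0 [0.454 0.219 0.079] [ 0.217  0.446  1.745 -0.     0.95  -1.287]
strap0 [0.454 0.219 0.079] [ 0.217  0.446  1.745 -0.     0.95   1.855]
strap1 [0.39  0.298 0.079] [ 0.413  0.423  1.783 -0.     0.936 -2.55 ]
strap1 [0.39  0.298 0.079] [ 0.413  0.423  1.783 -0.     0.936  0.591]
rod [0.432 0.212 0.041] [ 0.213  0.471  1.837 -0.     0.834 -0.15 ]
rod [0.432 0.212 0.041] None
rod0 [0.432 0.212 0.041] [ 0.213  0.471  1.837 -0.     0.834  0.37 ]
rod0 [0.432 0.212 0.041] [ 0.213  0.471  1.837 -0.     0.834 -2.772]
up [0.432 0.212 0.22 ] [ 0.213  0.227  1.641 -0.     1.274  0.37 ]
up [0.432 0.212 0.22 ] [ 0.213  0.227  1.641 -0.     1.274 -2.772]
show [0.607 0.334 0.182] [ 0.248  0.527  1.374  0.293  0.907 -0.735]
show [0.607 0.334 0.182] [0.248 0.527 1.374 0.293 0.907 2.406]
preshow [0.587 0.311 0.249] [ 0.218  0.411  1.371  0.281  1.03  -0.728]
preshow [0.587 0.311 0.249] [0.218 0.411 1.371 0.281 1.03  2.414]
```

```bash
python3 - <<'E'
from h import *
p=np.pi; b=blk[2]; j=jig[2]
env.reach([blk[0],blk[1],.13],down(b)); env.movel([blk[0],blk[1],.024],.12)
env.close_gripper(40); st()
env.movel([blk[0],blk[1],.18],.2); st()
q=down(j+p/2)
env.reach(J(58,62,180),q); st()
pic("top","grasp",(140,160,350,340),3.333)
E
```

```text
t 2.86 pos [0.463 0.399 0.024] F [-0.298 -0.103  0.743] gap 0.221 gf 44.2 q6 0.51
t 3.79 pos [0.462 0.398 0.179] F [-0.501 -0.136 -1.965] gap 0.220 gf 44.1 q6 0.51
t 5.27 pos [0.534 0.262 0.18 ] F [-0.135  0.561 -1.562] gap 0.221 gf 44.1 q6 -1.15
```

View pics/grasp.png

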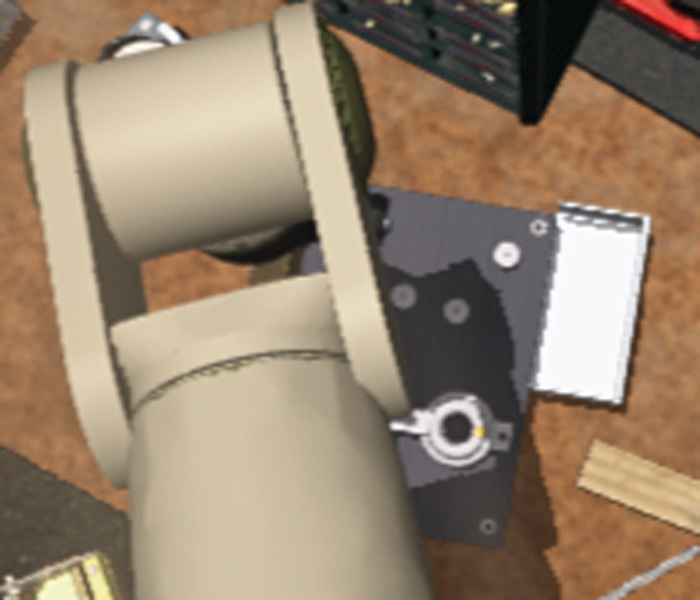

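The arm hides the block, but the gap and load show it is held, and the slugs at (403,296), (456,310) and (506,254) haven't moved. Next I'll lower the block and sweep.

```bash
python3 - <<'E'
from h import *
print(env.movel(J(58,62,64),.12,guard=8)); env.movel(J(58,62,62),.05); st()
for y,v in((-40,.08),(-95,.06)): print(env.movel(J(58,y,62),v,guard=25)); st()
env.hold(.2); env.movel(J(58,-80,62),.1); env.movel(J(58,-80,180),.2); st()
q=down(blk[2]); env.reach([blk[0],blk[1],.18],q); st()
pic("top","swept",(140,160,350,340),3.333); pic("side","swept2",(190,240,410,410),3.5)
E
```

```text
False
t 6.68 pos [0.534 0.262 0.062] F [ 0.431 -0.362 -0.416] gap 0.220 gf 44.1 q6 -1.15
False
t 8.11 pos [0.518 0.162 0.062] F [-0.386  0.77  -1.037] gap 0.214 gf 44.1 q6 -1.33
False
t 9.18 pos [0.51  0.107 0.062] F [ 0.019  0.302 -0.349] gap 0.220 gf 44.1 q6 -1.43
t 10.42 pos [0.511 0.122 0.179] F [-0.447 -0.511 -1.475] gap 0.217 gf 44.1 q6 -1.40
t 12.09 pos [0.463 0.398 0.18 ] F [ 0.026 -0.445 -0.53 ] gap 0.218 gf 44.1 q6 0.51
```

View pics/swept.png

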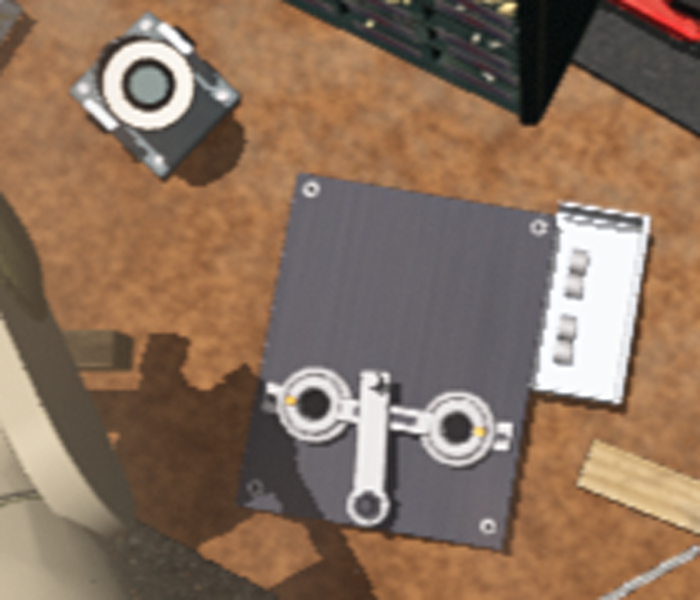

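View pics/swept2.png

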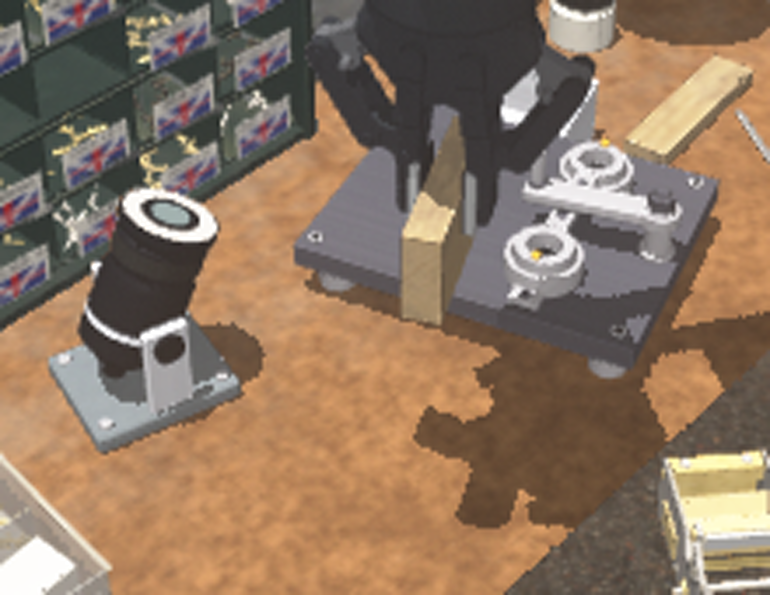

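All four slugs are in the tray, on edge at (577,258), (575,287), (567,327) and (564,350). The plate is clear, and the block hangs level in the gripper at (430,220). Next I'll put the block down and swing the strap.

```bash
python3 - <<'E'
from h import *
p=np.pi; j=jig[2]
print(env.movel([blk[0],blk[1],.05],.15)); print(env.movel([blk[0],blk[1],.0243],.05,guard=6)); st()
env.release(); env.hold(.3); env.movel([blk[0],blk[1],.15],.2); st()
def S(th,z): return J(-90+75*np.cos(th),75*np.sin(th),z)
t0=.093; env.reach(S(t0,140),down(j+t0+p/2)); env.movel(S(t0,77),.12); env.close_gripper(20); st()
for th in np.linspace(t0,1.58,9)[1:]: env.movel(S(th,77),.09,frame=down(j+th+p/2))
st(); env.release(); env.movel(S(1.58,170),.15); st()
env.reach(J(-35,-3,170),down(j+.52)); st()
pic("side","strap",(190,240,410,410),3.5)
E
```

```text
False
True
t 13.73 pos [0.462 0.399 0.024] F [ 0.102 -0.835  3.899] gap 0.219 gf 44.9 q6 0.51
t 15.47 pos [0.462 0.398 0.149] F [ 0.09  -0.784 -0.66 ] gap 1.002 gf 0.0 q6 0.51
t 18.42 pos [0.453 0.219 0.077] F [ 0.227 -0.51   1.687] gap 0.091 gf 20.8 q6 -1.29
t 21.08 pos [0.39  0.298 0.077] F [-2.086 -6.306  4.382] gap 0.090 gf 21.1 q6 -2.58
t 22.58 pos [0.389 0.298 0.169] F [-0.071 -0.116 -0.337] gap 1.003 gf 0.0 q6 -2.58
t 24.67 pos [0.432 0.212 0.17 ] F [0.917 0.14  0.34 ] gap 1.001 gf 0.0 q6 -0.15
```

View pics/strap.png

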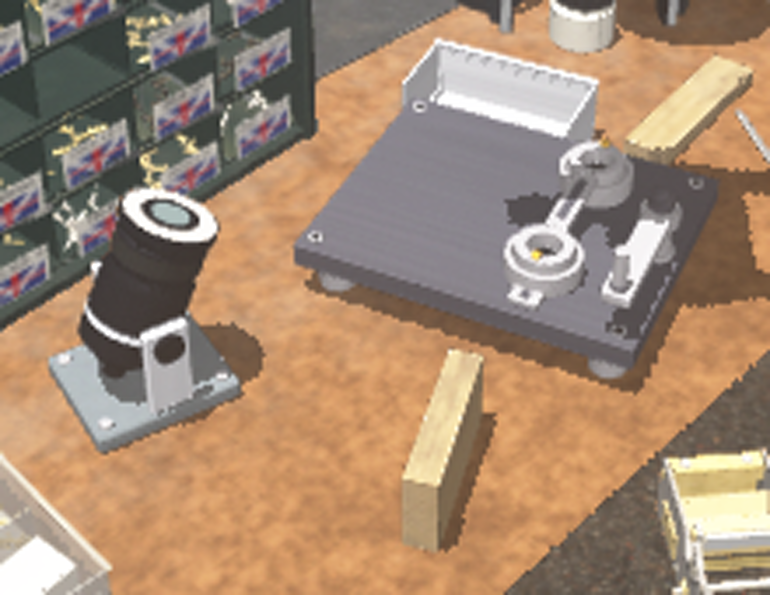

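The strap is fully swung, lying from (661,200) to (620,290), the block stands on the bench, and the rod is free. Next I'll descend with the fingers yawed 30° to clear the strap post, with a force guard, then close and square up.

```bash
python3 - <<'E'
from h import *
j=jig[2]
print(env.movel(J(-35,-3,75),.15,guard=8)); hit=env.movel(J(-35,-3,41),.06,guard=6); s=st()
if not hit:
    env.close_gripper(20); st()
    for a in (.39,.26,.13,0): env.movel(J(-35,-3,41),.05,frame=down(j+a)); 
    st(); env.close_gripper(60); st()
    pic("side","rodgrip",(290,240,410,330),6)
E
```

```text
False
t 26.22 pos [0.432 0.212 0.041] F [0.281 0.278 0.105] gap 0.997 gf 0.0 q6 -0.15
t 26.82 pos [0.432 0.212 0.041] F [-3.252 -1.724  4.906] gap 0.287 gf 15.6 q6 -0.15
t 27.95 pos [0.432 0.212 0.041] F [-0.774 -0.935  4.534] gap 0.157 gf 20.8 q6 0.36
t 28.17 pos [0.433 0.212 0.041] F [-1.21  -0.727  5.   ] gap 0.149 gf 58.6 q6 0.37
```

View pics/rodgrip.png

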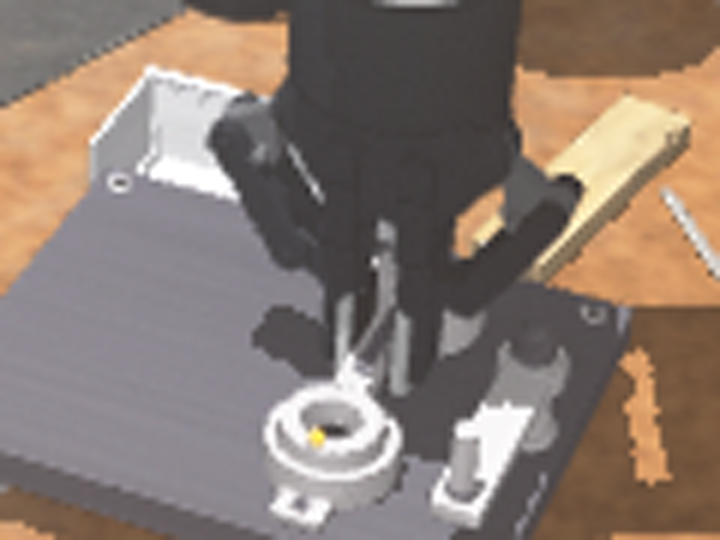

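The fingers grip the bar squarely at (370,340) with a gap of about 14 mm, and the rod is still level in its nests. Next I'll lift it and take it to the camera.

```bash
python3 - <<'E'
from h import *
j=jig[2]
env.close_gripper(80)
env.movel(J(-35,-3,70),.05); st(); env.movel(J(-35,-3,240),.15); st()
# rod middle sits 14 mm behind TCP, +3 mm along jig y from the grip
q=showq(1); roddir=R.from_quat(q).apply(R.from_quat(down(j)).inv().apply([-np.sin(j),np.cos(j),0]))
tgt=focus-.014*cz-.003*roddir; print(roddir,cy,tgt)
env.reach(tgt+.08*cz,q); st(); env.movel(tgt,.06); env.hold(.5); st()
pic("side","show",(190,170,410,340),3.5); pic("top","show2",(140,140,300,260),5)
E
```

```text
t 29.17 pos [0.432 0.212 0.07 ] F [ 0.021  0.106 -1.446] gap 0.137 gf 78.0 q6 0.37
t 30.45 pos [0.432 0.212 0.239] F [ 0.414 -0.345 -1.494] gap 0.141 gf 78.0 q6 0.37
[-0.745  0.667  0.   ] [-0.745  0.667  0.   ] [0.609 0.332 0.182]
t 31.48 pos [0.587 0.307 0.254] F [ 1.091 -0.434 -1.511] gap 0.134 gf 78.0 q6 -0.73
t 33.46 pos [0.609 0.332 0.182] F [-0.584  0.046 -1.258] gap 0.137 gf 78.0 q6 -0.74
```

View pics/show.png

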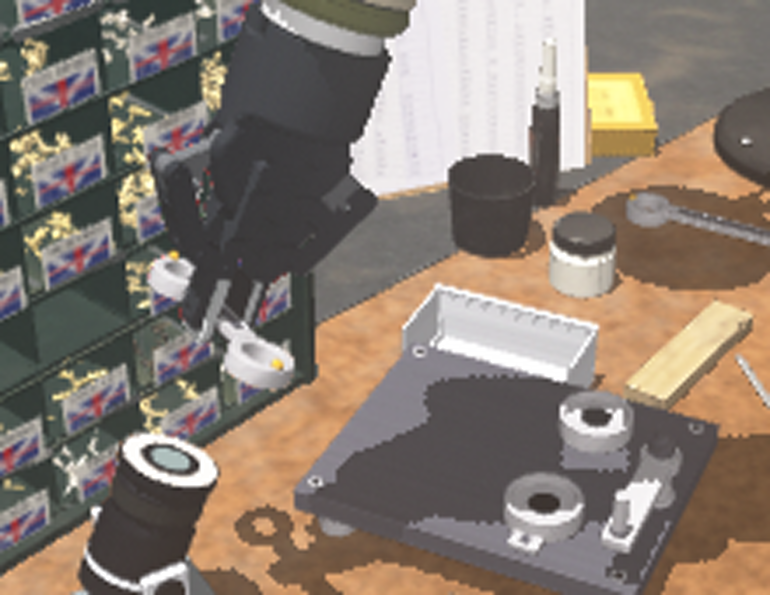

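```bash
python3 - <<'E'
from h import *
import fit
for s in(1,-1):
    p=fit.proj("side",focus+.003*cz+s*.045*cy)[0]; print(s,(p-[190,170]+.5)*3.5-.5)
E
```

```text
jig [ 0.4673  0.2099 -0.1571]
 res [[-0.8, -0.8], [0.4, 0.3], [-1.2, -0.6], [-1.2, -0.1], [-1.3, -0.1], [0.5, -2.1], [0.8, -0.7], [0.0, 0.0], [-0.1, -0.3], [0.6, -0.6], [0.1, -0.5], [-0.5, 0.4], [0.7, -3.0]]
block [0.4628 0.3988 0.0084]
 res [[-0.4, -0.1], [0.5, -0.1], [-0.9, 0.2], [-1.4, -0.3], [-1.9, -0.6], [0.9, -0.1], [0.7, -0.2], [0.1, -1.1]]
cam 43 [0.6427 0.3735 0.8405 0.0007 0.0084]
 res [[0.2, -0.2], [0.1, 0.4], [-0.2, -0.6], [1.2, -0.2], [0.2, 0.1], [-1.0, 0.4], [-0.5, -1.5], [-0.2, 0.3], [1.6, 1.1]]
slug 84.49839116187643 28.433171743653677
slug 77.39058366987301 -56.082415604064494
slug 40.407960663108504 3.3406486855310082
slug 37.19144944539988 -31.019651086223163
strap [0.0932]
 res [[-0.5, -0.1], [0.4, -1.0]]
1 [265.9234 350.7564]
-1 [187.3948 268.1555]
```

In the side view, the rod's yellow marks are at (277,365) and (174,256). The prediction for a rod centred on the focus point is (279,364) and (174,254), so they match within about 1 mm, and I'm handing in.

```bash
python3 - <<'E'
from h import *
st(); print(job.hand_in())
E
```

```text
t 33.56 pos [0.609 0.332 0.182] F [-0.421  0.087 -0.808] gap 0.138 gf 78.0 q6 -0.74
the job is handed in; nothing more can be done
None
```

I handed the job in at about 33.6 s with no verdict shown: the four slugs are in the tray, the block is back on the bench, the strap is swung clear, and the gripper is holding the rod still at the 90 mm focus point with its underside facing the lens.

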